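Cock the red-handled trip hammer in the brass workshop

ROBOT

A 6-joint arm with a two-finger parallel gripper is mounted at the origin on the work surface. World frame = base frame: x ahead of the robot, y to its left, z up, the work surface at z = 0. Lengths are in m, angles in degrees, forces in N, time in s.
With the tool pointing down it reaches from about 0.4 to 0.825 m from the base axis. Payload 7 kg.
Tool frame: the origin (TCP) lies midway between the tips of the shut fingers; the grasp point (between the pads) lies 19 mm behind it; z points along the fingers, y is the line along which they close (so a half turn about z gives the same grasp; the last joint's range is limited). The gripper opens to 88 mm and grips with 3 to 60 N. Pads are 19 mm wide; open, the fingers measure 130 mm over their backs; the gripper's body (78 mm by 193 mm) begins 47 mm behind the grasp point.
Start: joints at [-51.732, 20.546, 0.682, 0, -70.136, -16.507], TCP at [0.25, -0.627, 0.227] pointing down, gripper open.
Joint ranges: [-176.03, 176.03], [-82.01, 121.73], [-58.28, 71.71], [-173.87, 95.51], [-174.79, -0.11], [-173.66, 173.66]. Speed limits (degrees/s): [136.94, 136.94, 172.46, 180, 180, 180].

INTERFACE

Orientations are given as [roll, pitch, yaw] about the fixed x, y, z axes, in that order (R = Rz(yaw) Ry(pitch) Rx(roll)).
In Python, from plant import r, eyes, workorder gives the robot as it stands.
- The arm moves only by the tool step_arm, never from a script. Its argument "plan" is a list of rows, each a list of 5 numbers: the shift along the tool's x, y, z each as a share of 25 cm, from -1 to 1, then the turn about the tool's z as a share of 60 degrees, from -1 to 1, then the finger opening in mm, from 0 to 87.6. In form: [[x, y, z, turn, jaw], ...]. A call has 1 to 12 rows; each row is the pose to reach, as a shift and turn from the pose commanded when the call began, along the tool's axes at that moment; what a row does not reach only later rows make up. A row lasts 1/12 s, in which the tool goes at most 41.7 mm and 7.16 degrees, less where a joint would pass 70% of its speed; a pose out of reach is approached as far as the arm can. A call with a number of a shift or a turn outside -1 to 1 is refused whole. A call with a gripper value outside its range is refused whole. The fingers move at their own pace and stop on an object; "newtons" is the grip in N (left out, the last holds). Time passes only in rows, so rows that repeat a pose let the fingers close. It gives the time, the measured TCP pose, the force, the opening and the grip force at its end, in the units of the state.
- r.get_state(): the state, without advancing time (a new reading comes with each control period).
- eyes.capture(name): name is "scene" or "top" or "wrist"; returns the picture (480x640x3 uint8, red, green, blue); there is no depth.
- eyes.camera_model(name): a dict with "fov_y" (degrees; the focal length in pixels is half the picture's height over the tangent of half this angle, whatever the lens; pixels are square), "cx", "cy" (the principal point, pixels), "k1" (the pictures are not rectified: a ray, as slopes to the right and down, at radius r is drawn at 1 + k1 r^2 times it, then the intrinsics apply), "world_to_cam" (4x4, takes a point from world to camera coordinates); the wrist camera has in their place "hand_eye" (4x4, takes a point from camera to tool coordinates, whose origin is the TCP and whose axes are the flange's). Camera axes: x right, y up, looking along -z (the intrinsics and any distortion apply to the point x, -y, -z); pixel columns grow to the right and rows downward; lengths in m; the calibration is good to about 2 mm. A picture is of the moment at which its call begins: read the wrist's pose just before it. camera_model takes no time and is no camera call.
- workorder.close_job(): hands the job in; it is judged then, once.
The state is a dict: "time_s": time; "joints": joint angles; "qd": joint speeds; "joint_torque": joint torques, N m; "tcp_pos": TCP position; "eef_rot": TCP orientation; "contact_force": force on the tool from outside, world axes, zero at the start; "moment": the same for the moment, N m; "gripper_width": finger opening in m; "gripper_force": force on a finger pad.
Only numpy, scipy, OpenCV 4.12 (cv2) and the standard library are available. Lean on these libraries where they do the work, as an engineer would, in place of code of your own. Each camera call takes 0.05 s, during which the arm holds its last target. There are 200 camera calls.

TASK

Get the trip hammer with the red handle ready for the next blow: draw its sprung arm back and down by the red handle until it hooks on the brass catch, then let go so that it stays cocked. Do not let the arm snap forward at any time, and leave the trip hammer with the black handle uncocked.

Things in the scene. Friction and masses are not known exactly. Their poses are not given: they have to be found in the camera images.
- red_hammer: Fixed trip hammer, grey base 320 x 100 x 18 mm. Origin under the base, below the pivot; +x to the anvil, y along the handle, z up. Arm pivots about y at z 75; its head (+x) rests on the anvil, its tail (-x) slopes up 58 deg at rest. Catch: brass sprung hook, x -132 to -157, y -11 to 11, top z 133, snaps over the tail's tip by itself. Its pad (x -195, y 0, z 52) fires at a light touch: avoid.
- red_grip (a point): Middle of the red handle, a round sleeve 18 mm thick, 80 mm long, turning freely, along the hammer's y: 55 mm to +y of its midplane, 115 mm from the pivot axis. At rest 61 mm behind the pivot (-x) and 173 mm above the table; hooked 113 mm behind, 96 mm up. Nothing within 40 mm of it along the handle, nor beside or below it. Spring: about 6 N at rest, 10 N cocked. The point's axes tilt with the arm.
- red_arm (a joint): Angle of the red hammer's arm, rad: 0 at rest (head on anvil), growing as the handle is drawn back and down in an arc; tail elevation = 58 deg minus this. The catch clicks over the tail just beyond 0.83, hard stop at 1.0; let go, the arm rises a little and hangs on the catch at about 0.83.
- black_arm (a joint): The same angle for the like hammer with the black handle, standing beside the red one: 0 at rest, where it must stay.

How it is judged:
By the outcome, as a careful person would: the job done as asked, in the order asked, and still so for the second after the job is handed in, with the robot touching nothing.
It also fails if it takes over 40 s, if anything falls off the work surface, if the arm or the gripper's body presses on something with over 40 N, if the wrist force passes 120 N, or if a joint passes its speed limit or range.

## Working session

There is one attempt and no reset: what is moved stays moved. The work goes in short steps, Python scripts to look and compute and a tool call to move; the robot and the scene stay as the last step left them, time stands still between calls to the robot, and variables do not carry over. Pictures are saved under pics/ and viewed, at most 10 in all, crops included, and the job is handed in when it is done.

Besides the shell and the picture viewer there is one more tool, called after "Call:" as name([rows], argument=value, ...), one row to a line, values as JSON. step_arm: Moves the arm, as the interface text tells. Its arguments: {"type":"object","properties":{"plan":{"type":"array"},"newtons":{"type":"number"}},"required":["plan"]}

```bash
mkdir -p pics; ls; python3 - <<'E'
from plant import r, eyes, workorder
import cv2, numpy as np
s=r.get_state(); print({k:np.round(v,3) for k,v in s.items()})
for n in ("scene","top"):
    im=eyes.capture(n); cv2.imwrite(f"pics/{n}0.png",im[:,:,::-1])
    m=eyes.camera_model(n); print(n,m)
print(eyes.camera_model("wrist"))
E
```

```text
pics
{'time_s': np.float64(0.0), 'joints': array([-5.1733e+01,  2.0592e+01,  6.3400e-01, -2.0000e-02, -7.0135e+01,
       -1.6506e+01]), 'qd': array([-0.015, -0.017, -0.072, -0.003, -0.001,  0.032]), 'joint_torque': array([ 0.0000e+00, -5.8271e+01,  2.9306e+01,  6.9970e+00,  7.0000e-03,
       -0.0000e+00]), 'tcp_pos': array([ 0.25 , -0.626,  0.226]), 'eef_rot': array([ 1.79906e+02, -9.00000e-03, -1.58246e+02]), 'contact_force': array([ 0.498,  0.207, -0.271]), 'moment': array([-0.029, -0.038,  0.024]), 'gripper_force': np.float64(0.0), 'gripper_width': np.float64(0.087)}
scene {'fov_y': 50.90201336532136, 'cx': 318.2138395294658, 'cy': 235.11958628081084, 'k1': 0.004994822231391895, 'world_to_cam': array([[-0.65776424,  0.75322228,  0.00155192,  0.39279348],
       [-0.54900725, -0.48083856,  0.68365585,  0.22884769],
       [ 0.51569104,  0.44883236,  0.7298029 , -1.37187752],
       [ 0.        ,  0.        ,  0.        ,  1.        ]])}
top {'fov_y': 47.20212277716621, 'cx': 317.86288000975856, 'cy': 231.330516771888, 'k1': -0.09551650507387445, 'world_to_cam': array([[ 0.02064112, -0.99971793,  0.01174723, -0.01853386],
       [ 0.9968006 ,  0.02148552,  0.07698658, -0.61481119],
       [-0.07721726,  0.01012055,  0.99696292, -0.88487535],
       [ 0.        ,  0.        ,  0.        ,  1.        ]])}
{'fov_y': 62.50103446934785, 'cx': 319.3788333129345, 'cy': 237.27343736254315, 'k1': -0.04943024828608738, 'hand_eye': array([[-1.45439950e-03,  9.69807901e-01,  2.43865782e-01,
         6.39049241e-02],
       [ 9.99998925e-01,  1.45549383e-03,  1.75705359e-04,
         2.35844082e-04],
       [-1.84544695e-04,  2.43865775e-01, -9.69808976e-01,
        -1.57953212e-01],
       [ 0.00000000e+00,  0.00000000e+00,  0.00000000e+00,
         1.00000000e+00]])}
```

View pics/scene0.png

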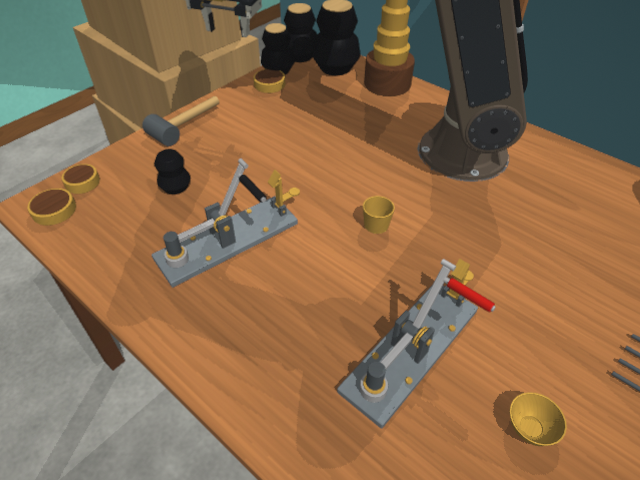

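View pics/top0.png

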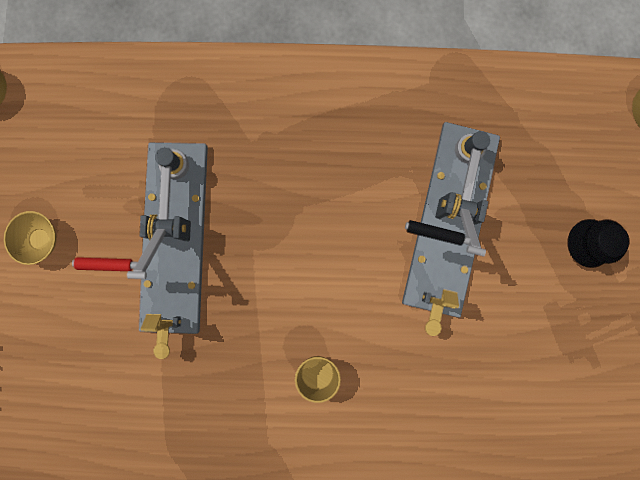

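The scene view shows the red hammer front right, with its red handle around (470,293). In the top view its base corners are near (148,143), (208,145), (199,332) and (139,330), the handle spans (75–131, 264), and the black hammer stands to the right.

```bash
cat > h.py <<'E'
import numpy as np, cv2
def ray(m,px,W=None):
    f=240/np.tan(np.radians(m["fov_y"]/2))
    d=np.array([(px[0]-m["cx"])/f,(px[1]-m["cy"])/f]); u=d.copy()
    for _ in range(20): u=d/(1+m["k1"]*(u@u))
    v=np.array([u[0],-u[1],-1])
    C=np.linalg.inv(m["world_to_cam"]) if W is None else W
    return C[:3,3],C[:3,:3]@v
def onz(m,px,z,W=None):
    o,v=ray(m,px,W); return o+v*(z-o[2])/v[2]
def meet(a,b):
    (o,v),(p,w)=a,b; t=np.linalg.lstsq(np.c_[v,-w],p-o,rcond=None)[0]
    A,B=o+v*t[0],p+w*t[1]; return (A+B)/2,np.linalg.norm(A-B)
def red(im):
    h=cv2.cvtColor(im,cv2.COLOR_RGB2HSV); 
    m=(((h[...,0]<5)|(h[...,0]>175))&(h[...,1]>190)&(h[...,2]>70)).astype(np.uint8)
    n,l,s,c=cv2.connectedComponentsWithStats(m); k=1+np.argmax(s[1:,4])
    pts=cv2.findNonZero((l==k).astype(np.uint8))[:,0]
    return s[k],c[k],cv2.minAreaRect(pts)
E
python3 - <<'E'
from h import *; from plant import eyes
T,S=eyes.camera_model("top"),eyes.camera_model("scene")
it=cv2.imread("pics/top0.png")[:,:,::-1].copy(); isc=cv2.imread("pics/scene0.png")[:,:,::-1].copy()
a,b=red(it),red(isc); print(a,b)
print("handle mid",meet(ray(T,a[1]),ray(S,b[1])))
def ends(q):
    p=cv2.boxPoints(q[2]); p=p[np.argsort(p[:,0])]; return p[:2].mean(0),p[2:].mean(0)
for e,f in zip(ends(a),ends(b)[::-1]): print("end",meet(ray(T,e),ray(S,f)))
g=cv2.cvtColor(it,cv2.COLOR_RGB2HSV); m=((g[...,0]>95)&(g[...,0]<125)&(g[...,1]>15)&(g[...,1]<110)&(g[...,2]>70)).astype(np.uint8); m[:,300:]=0; m[:100]=0
n,l,s,c=cv2.connectedComponentsWithStats(m); k=1+np.argmax(s[1:,4]); print(s[k])
C=[onz(T,p,.018) for p in [(148,143),(208,145),(199,332),(139,330)]]
print(np.round(C,4)); d=(C[0]+C[1]-C[2]-C[3])/2; print("len",np.linalg.norm(d),"yaw",np.degrees(np.arctan2(d[1],d[0])),"ctr",np.mean(C,0))
E
```

```text
(array([ 74, 258,  58,  13, 627], dtype=int32), array([101.63636364, 263.97129187]), ((102.5, 264.0), (57.0, 12.0), 0.0)) (array([447, 278,  47,  34, 482], dtype=int32), array([470.12448133, 294.24896266]), ((469.941162109375, 294.26470947265625), (49.90608596801758, 9.775419235229492), 30.963754653930664))
handle mid (array([0.55242314, 0.29388528, 0.17386139]), np.float64(0.003284242814429988))
end (array([0.55178249, 0.33286844, 0.17365371]), np.float64(0.0048808129326389635))
end (array([0.5530961 , 0.25284669, 0.17375102]), np.float64(0.002041364448503262))
[ 140  143   66  190 8089]
[[0.7599 0.2862 0.018 ]
 [0.758  0.1833 0.018 ]
 [0.4447 0.1871 0.018 ]
 [0.4451 0.2875 0.018 ]]
len 0.31404012736513 yaw -0.464081062749421 ctr [0.60190908 0.23600341 0.018     ]
```

Call:
step_arm([
  [0,0,-0.34,-0.2,87],
  [0,0,-0.34,-0.3,87],
  [-0.96,0.46,-0.34,-1,87],
  [-0.96,0.46,-0.34,-1,87],
  [-0.96,0.46,-0.34,-1,87],
  [-0.96,0.46,-0.34,-1,87],
  [-0.96,0.46,-0.34,-1,87],
  [-0.96,0.46,-0.34,-1,87],
  [-0.96,0.46,-0.34,-1,87],
  [-0.96,0.46,-0.34,-1,87],
  [-0.96,0.46,-0.34,-1,87],
  [-0.96,0.46,-0.34,-1,87],
])

```text
time_s: 1.1
tcp_pos: [0.4302, -0.4312, 0.3113]
eef_rot: [180.0, 0.0, -98.3]
contact_force: [0.8, 1.1, -0.2]
gripper_width: 0.0871
gripper_force: 0.0
```

Call:
step_arm([
  [-0.98,-0.06,0,-0.14,87],
  [-0.98,-0.06,0,-0.14,87],
  [-0.98,-0.06,0,-0.14,87],
  [-0.98,-0.06,0,-0.14,87],
  [-0.98,-0.06,0,-0.14,87],
  [-0.98,-0.06,0,-0.14,87],
  [-0.98,-0.06,0,-0.14,87],
  [-0.98,-0.06,0,-0.14,87],
])

```text
time_s: 1.77
tcp_pos: [0.4805, -0.19, 0.3118]
eef_rot: [-180.0, 0.0, -89.8]
contact_force: [0.2, -0.7, 0.0]
gripper_width: 0.0869
gripper_force: 0.0
```

Call:
step_arm([
  [-0.99,-0.14,0,0,87],
  [-0.99,-0.14,0,0,87],
  [-0.99,-0.14,0,0,87],
  [-0.99,-0.14,0,0,87],
  [-0.99,-0.14,0,0,87],
  [-0.99,-0.14,0,0,87],
  [-0.99,-0.14,0,0,87],
  [-0.99,-0.14,0,0,87],
])

```text
time_s: 2.43
tcp_pos: [0.5151, 0.0571, 0.311]
eef_rot: [179.9, -0.0, -89.8]
contact_force: [0.2, 0.0, -0.7]
gripper_width: 0.0874
gripper_force: 0.0
```

Call:
step_arm([
  [-0.97,-0.15,0,0,87],
  [-0.97,-0.15,0,0,87],
  [-0.97,-0.15,0,0,87],
  [-0.97,-0.15,0,0,87],
  [-0.97,-0.15,0,0,87],
  [-0.97,-0.15,0,0,87],
  [-0.97,-0.15,0,0,87],
  [-0.97,-0.15,0,0,87],
])

```text
time_s: 3.1
tcp_pos: [0.5526, 0.2987, 0.3101]
eef_rot: [179.9, -0.1, -89.9]
contact_force: [-0.7, -0.5, 0.0]
gripper_width: 0.0869
gripper_force: 0.0
```

```bash
cat >> h.py <<'E'
from scipy.spatial.transform import Rotation as Ro
def wristW(s,m):
    T=np.eye(4); T[:3,:3]=Ro.from_euler("xyz",s["eef_rot"],degrees=True).as_matrix(); T[:3,3]=s["tcp_pos"]; return T@m["hand_eye"]
E
python3 - <<'E'
from h import *; from plant import r,eyes
m=eyes.camera_model("wrist"); s=r.get_state(); im=eyes.capture("wrist"); cv2.imwrite("pics/w1.png",im[:,:,::-1])
W=wristW(s,m); a=red(im); print(s["tcp_pos"],s["eef_rot"],a); print(onz(m,a[1],.174,W))
p=cv2.boxPoints(a[2]); print(np.round([onz(m,q,.174,W) for q in p],4))
E
```

```text
[0.55258858 0.29870994 0.31011525] [ 1.79904076e+02 -1.05449608e-01 -8.99000544e+01] (array([311, 214,   9,  11,  38], dtype=int32), array([314.31578947, 219.21052632]), ((315.11767578125, 219.0294189453125), (7.518604278564453, 9.701424598693848), 14.03624439239502))
[0.55740766 0.29382573 0.174     ]
[[0.5605 0.2966 0.174 ]
 [0.5587 0.2894 0.174 ]
 [0.5531 0.2908 0.174 ]
 [0.5549 0.298  0.174 ]]
```

View pics/w1.png

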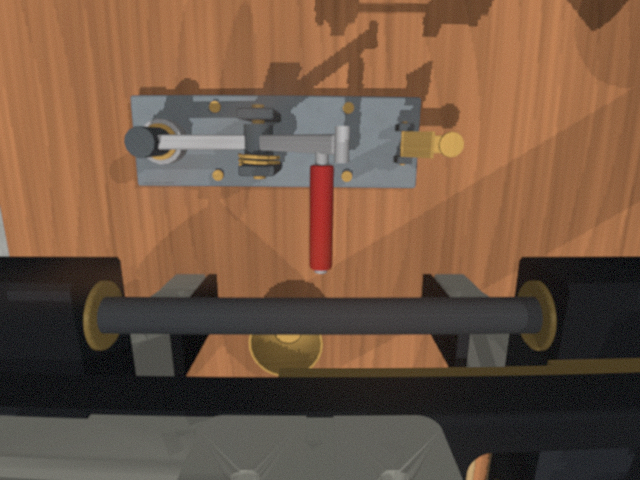

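The wrist view shows the red sleeve at columns 310–333, rows 165–270, which puts its centre at about (0.552, 0.295). That agrees with the two-view fix, so I'm descending around it and gripping.

Call:
step_arm([
  [-0.02,0,0.12,0,87],
  [-0.02,0,0.24,0,87],
  [-0.02,0,0.36,0,87],
  [-0.02,0,0.46,0,87],
  [-0.02,0,0.54,0,87],
  [-0.02,0,0.59,0,87],
  [-0.02,0,0.62,0,87],
  [-0.02,0,0.62,0,87],
], newtons=50)

```text
time_s: 3.82
tcp_pos: [0.5515, 0.3018, 0.1554]
eef_rot: [179.9, -0.1, -90.0]
contact_force: [-0.3, -0.6, -0.5]
gripper_width: 0.0872
gripper_force: 0.0
```

Call:
step_arm([
  [0,0,0,0,14],
  [0,0,0,0,14],
  [0,0,0,0,14],
  [0,0,0,0,14],
  [0,0,0,0,14],
  [0,0,0,0,14],
  [0,0,0,0,14],
  [0,0,0,0,14],
  [0,0,0,0,14],
  [0,0,0,0,14],
], newtons=50)

```text
time_s: 4.65
tcp_pos: [0.5515, 0.3045, 0.1565]
eef_rot: [180.0, -0.0, -89.8]
contact_force: [0.3, -0.3, 0.7]
gripper_width: 0.0261
gripper_force: 0.0
```

Call:
step_arm([
  [0,0,0,0,10],
  [0,0,0,0,10],
  [0,0,0,0,10],
  [0,0,0,0,10],
  [0,0,0,0,10],
  [0,0,0,0,10],
], newtons=50)

```text
time_s: 5.15
tcp_pos: [0.5514, 0.3044, 0.1565]
eef_rot: [180.0, 0.0, -89.8]
contact_force: [-1.6, 0.4, 0.4]
gripper_width: 0.0167
gripper_force: 50.0
```

Call:
step_arm([
  [0,0.019,0.013,0,10],
  [0,0.038,0.026,0,10],
  [0,0.056,0.041,0,10],
  [0,0.073,0.056,0,10],
  [0,0.089,0.073,0,10],
  [0,0.104,0.09,0,10],
  [0,0.119,0.108,0,10],
  [0,0.133,0.126,0,10],
  [0,0.145,0.145,0,10],
  [0,0.157,0.165,0,10],
])

```text
time_s: 5.98
tcp_pos: [0.5121, 0.3048, 0.1154]
eef_rot: [-180.0, 0.0, -89.8]
contact_force: [2.3, -0.3, 5.8]
gripper_width: 0.0171
gripper_force: 50.0
```

Call:
step_arm([
  [0,0.011,0.02,0,10],
  [0,0.02,0.041,0,10],
  [0,0.029,0.062,0,10],
  [0,0.037,0.084,0,10],
  [0,0.043,0.106,0,10],
  [0,0.049,0.128,0,10],
  [0,0.053,0.15,0,10],
  [0,0.056,0.172,0,10],
  [0,0.057,0.185,0,10],
  [0,0.057,0.185,0,10],
])

```text
time_s: 6.82
tcp_pos: [0.4976, 0.3049, 0.0688]
eef_rot: [-180.0, 0.0, -89.8]
contact_force: [0.6, 1.7, 8.1]
gripper_width: 0.0168
gripper_force: 50.0
```

```bash
python3 - <<'E'
from h import *; from plant import r,eyes
s=r.get_state(); print(s["tcp_pos"],s["contact_force"])
a=eyes.capture("scene")[200:400,360:560]; a=cv2.resize(a,(500,500),interpolation=cv2.INTER_CUBIC)
w=eyes.capture("wrist")[60:260,240:540]; w=cv2.resize(w,(300,200)); 
o=np.zeros((500,800,3),np.uint8); o[:,:500]=a; o[:200,500:]=w; cv2.imwrite("pics/c1.png",o[:,:,::-1])
E
```

```text
[0.49763626 0.30485953 0.06877607] [0.6176258  1.6904726  8.09799955]
```

View pics/c1.png

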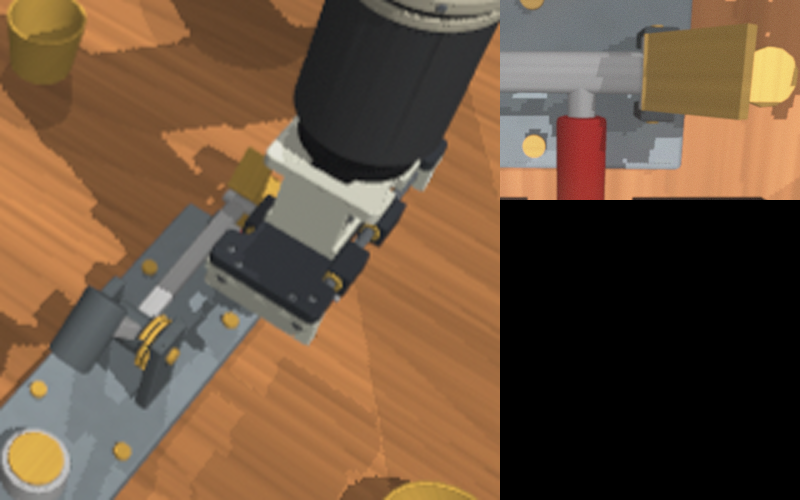

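The wrist crop shows the hook lying over the tail's tip. Next I ease the arm up, still gripped, to see whether the hook takes the load.

Call:
step_arm([
  [0,0,-0.006,0,10],
  [0,-0.001,-0.012,0,10],
  [0,-0.002,-0.018,0,10],
  [0,-0.003,-0.024,0,10],
  [0,-0.004,-0.028,0,10],
  [0,-0.004,-0.028,0,10],
  [0,-0.004,-0.028,0,10],
])

```text
time_s: 7.5
tcp_pos: [0.4986, 0.3049, 0.0764]
eef_rot: [-180.0, 0.1, -89.8]
contact_force: [-0.5, 0.7, 7.8]
gripper_width: 0.0165
gripper_force: 50.0
```

Call:
step_arm([
  [0,0,-0.003,0,10],
  [0,0,-0.006,0,10],
  [0,-0.001,-0.008,0,10],
  [0,-0.001,-0.008,0,10],
  [0,-0.001,-0.008,0,10],
])

```text
time_s: 7.92
tcp_pos: [0.4989, 0.3048, 0.0784]
eef_rot: [-180.0, 0.1, -89.8]
contact_force: [-0.3, 1.3, 8.3]
gripper_width: 0.0166
gripper_force: 50.0
```

Call:
step_arm([
  [0,0,-0.004,0,10],
  [0,0,-0.008,0,10],
  [0,-0.001,-0.008,0,10],
  [0,-0.001,-0.008,0,10],
  [0,-0.001,-0.008,0,10],
])

```text
time_s: 8.33
tcp_pos: [0.4989, 0.3047, 0.079]
eef_rot: [179.9, 0.0, -89.9]
contact_force: [2.0, 4.3, -5.5]
gripper_width: 0.0165
gripper_force: 50.0
```

```bash
python3 - <<'E'
from h import *; from plant import r,eyes
s=r.get_state(); print(s["tcp_pos"],s["contact_force"],s["moment"])
w=eyes.capture("wrist")[60:260,300:500]; w=cv2.resize(w,(400,400),interpolation=cv2.INTER_CUBIC)
a=eyes.capture("scene")[240:320,420:500]; a=cv2.resize(a,(400,400),interpolation=cv2.INTER_CUBIC)
cv2.imwrite("pics/c2.png",np.hstack([a,w])[:,:,::-1])
E
```

```text
[0.49889174 0.3047292  0.0790047 ] [ 2.00380753  4.28775889 -5.45146212] [ 1.84794381 -0.84745609 -0.04721432]
```

View pics/c2.png

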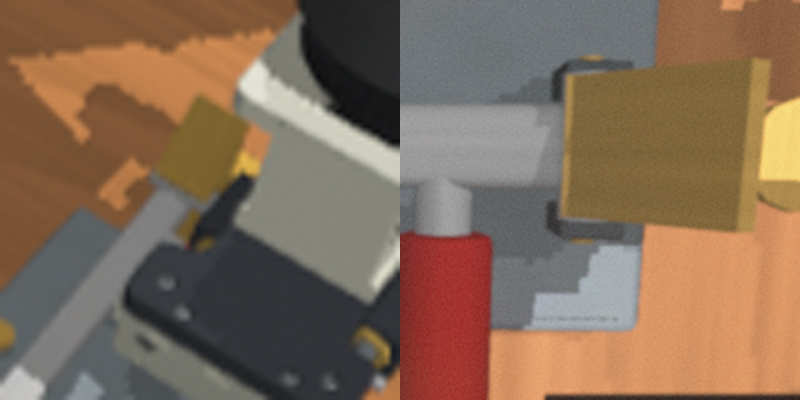

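The vertical force went from +8 to −5.5 N and the tool stopped rising. The picture shows the brass plate over the tail, so the hook is holding. I'll back off 1 mm and open slowly.

Call:
step_arm([
  [0,0,0.003,0,10],
  [0,0,0.003,0,10],
  [0,0,0.003,0,10],
])

```text
time_s: 8.68
tcp_pos: [0.499, 0.3048, 0.0789]
eef_rot: [180.0, 0.0, -89.8]
contact_force: [-0.3, 5.3, -2.8]
gripper_width: 0.0167
gripper_force: 50.0
```

Call:
step_arm([
  [0,0,0.003,0,20],
  [0,0,0.003,0,24],
  [0,0,0.003,0,30],
  [0,0,0.003,0,36],
  [0,0,0.003,0,44],
  [0,0,0.003,0,52],
  [0,0,0.003,0,60],
  [0,0,0.003,0,60],
  [0,0,0.003,0,60],
  [0,0,0.003,0,60],
])

```text
time_s: 9.52
tcp_pos: [0.4996, 0.3042, 0.0786]
eef_rot: [180.0, -0.0, -89.8]
contact_force: [0.8, 0.3, 0.4]
gripper_width: 0.0599
gripper_force: 0.0
```

Released, with the force back near zero. I'll retreat straight up, gently.

Call:
step_arm([
  [0,0,-0.06,0,60],
  [0,0,-0.12,0,60],
  [0,0,-0.2,0,60],
  [0,0,-0.3,0,60],
  [0,0,-0.4,0,60],
  [0,0,-0.52,0,60],
  [0,0,-0.64,0,60],
  [0,0,-0.76,0,60],
  [0,0,-0.88,0,60],
  [0,0,-0.88,0,60],
  [0,0,-0.88,0,60],
])

```text
time_s: 10.43
tcp_pos: [0.5001, 0.3049, 0.3007]
eef_rot: [-179.8, 0.2, -89.8]
contact_force: [-0.4, -0.5, -1.6]
gripper_width: 0.0602
gripper_force: 0.0
```

```bash
python3 - <<'E'
from h import *; from plant import r,eyes
s=r.get_state(); print(s["time_s"],s["tcp_pos"],s["contact_force"],np.abs(s["qd"]).max())
w=eyes.capture("wrist"); a=eyes.capture("scene")[120:440,130:530]
cv2.imwrite("pics/f.png",np.hstack([a,cv2.resize(w,(400,320))])[:,:,::-1])
E
```

```text
10.4333 [0.50008752 0.30485213 0.30068593] [-0.39879728 -0.51595665 -1.58200469] 3.2708845724714717
```

View pics/f.png

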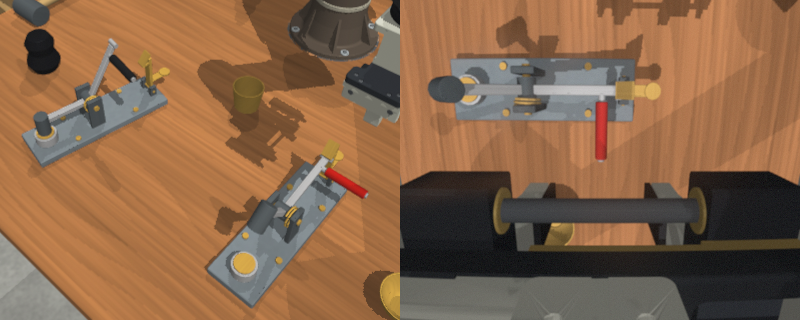

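The final view shows the red hammer cocked, with its tail under the brass hook at (330,150) and its head raised off the anvil. The black hammer is still at rest, and the gripper is clear of everything.

```bash
python3 -c "
from plant import workorder
print(workorder.close_job())"
```

```text
the job is handed in; nothing more can be done
None
```

The red trip hammer is cocked and hanging on its brass catch, the black one was left untouched at rest, and the job was handed in with the gripper clear at about 10.5 s on the robot's clock.

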